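Hold the cash box unlocked with its spring-return key

ROBOT

A 6-joint arm with a two-finger parallel gripper is mounted at the origin on a cart in front of the work surface, level with it; the furniture and walls round the work are solid. World frame = base frame: x ahead of the robot, y to its left, z up, the work surface at z = 0. Lengths are in mm, angles in rad, forces in N, time in s.
With the tool pointing down it reaches from about 400 to 925 mm from the base axis. Payload 12.5 kg.
Tool frame: the origin (TCP) lies at the very end of the fingers, on their centre line; the grasp point (between the pads) lies 19 mm behind it; z points along the fingers, y is the line along which they close (so a half turn about z gives the same grasp; the last joint's range is limited). The gripper opens to 95 mm and grips with 3 to 60 N. Pads are 20 mm wide; open, the fingers measure 119 mm over their backs; the gripper's body (75 mm by 180 mm) begins 59 mm behind the grasp point.
Start: joints at [1.052, 0.491, 1.559, -0, 1.092, -0.106], TCP at [250.721, 572.526, 214.661] pointing down, gripper open.
Joint ranges: [-3.1, 3.1], [-0.84, 2.19], [0.05, 2.79], [-1.13, 4.28], [0.06, 2.93], [-2.69, 2.69]. Speed limits (rad/s): [2.22, 2.22, 2.79, 3.14, 3.14, 3.14].

INTERFACE

Orientations are given as [roll, pitch, yaw] about the fixed x, y, z axes, in that order (R = Rz(yaw) Ry(pitch) Rx(roll)).
In Python, from cell import * gives the robot as it stands.
- The arm moves only by the tool jog_arm, never from a script. Its argument "targets" is a list of rows, each an object with "turn": the turn, a rotation vector about the world's x, y, z in degrees, a list of three; "slide": the shift along the world's x, y, z in mm, a list of three; "claw": the opening in per cent of the stroke, from 0 (shut) to 100 (fully open). In form: [{"turn": [wx, wy, wz], "slide": [x, y, z], "claw": claw}, ...]. A call has 1 to 5 rows; each row shifts and turns the commanded pose from where the row before left it; what a row does not reach is not made up. A row lasts 1/8 s, in which the tool goes at most 62.5 mm and 10.7 degrees, less where a joint would pass 70% of its speed; a pose out of reach is approached as far as the arm can. A call with a gripper value outside its range is refused whole. The fingers move at their own pace and stop on an object; the grip force is fixed at half the most. Time passes only in rows, so rows that do not move let the fingers close. It gives the time, the measured TCP pose, the force, the opening and the grip force at its end, in the units of the state.
- state(): the state, without advancing time (a new reading comes with each control period).
- read_camera(name): name is "scene" or "top" or "wrist"; returns a dict with "frame" (400x640x3 uint8, blue, green, red), "mtx" (3x3 intrinsics, pixels), "k1" (the pictures are not rectified: a ray, as slopes to the right and down, at radius r is drawn at 1 + k1 r^2 times it, then the intrinsics apply), "R" (3x3) and "t" (3): a world point X has camera coordinates R X + t. Camera axes: x right, y down, z forward; pixel columns grow to the right and rows downward; lengths in mm; the calibration is good to about 2 mm. A picture is of the moment at which its call begins. There is no depth.
- job_done(): hands the job in; it is judged then, once.
Trained networks look in the newest picture that a camera, given by its name, has taken for a name from the list of things; names that differ only in an ending like _2 or _b are one class to them, and where a whole thing is asked for, a point or a joint stands for the part that bears it (a point fixed in the world has none). Each returns a list of dicts, best first, with "conf" (0 to 1); they miss things now and then, are a little off and sometimes report something else, mostly with a low value. They report only what shows in the picture. A call takes as long as a camera call. They do not tell look-alikes from the thing itself.
- look_for(query, camera): "xy" ([column, row] in pixels, amid what is visible of it).
The state is a dict: "t": time; "joints": joint angles; "qvel": joint speeds; "tau": joint torques, N m; "eef_pos": TCP position; "tcp_rot": TCP orientation; "ft_force": force on the tool from outside, world axes, zero at the start; "moment": the same for the moment, N m; "opening": opening from 0.0 (shut) to 1.0 (fully open); "grip_force": force on a finger pad.
Only numpy, scipy, OpenCV 4.12 (cv2) and the standard library are available. Lean on these libraries where they do the work, as an engineer would, in place of code of your own. Each camera call takes 0.05 s, during which the arm holds its last target. There are 200 camera calls.

TASK

Unlock the grey steel cash box for me: take the square-headed key out of the wooden key rest, push it fully home in the slot of the lock in the lid (its pins are sticky, so rock it a little if it hangs), and turn it a quarter turn clockwise, seen from above. The lock springs back, so finish with the key still in your grip, fully home and held turned, so that I can lift the lid. Leave the round-headed key in its slot, and do not disturb the screwdriver, the bottle or the white carton.

Things in the scene. Friction and masses are not known exactly. Their poses are not given: they have to be found in the camera images.
- square_key: Key to use: black square-cornered head, steel blade below, 71 mm tall, 20-45 g. Origin at the blade's lower tip; z up to the head, y across the width, x the thickness; half a turn about z changes nothing. From the tip: blade 14 wide x 4 thick to 20 mm, neck d 6 to 28, collar d 19 to 31, head 30 wide x 10 thick to 71 mm. Starts upright in a slot of the rest, collar on its top; lifts straight out.
- square_key_grip (a point): Point in the middle of the square key's head, 54 mm above the tip, same axes as the key: a good place to pinch it across its 10 mm thickness (x).
- round_key: The other key, to be left alone: black round head 40 mm in diameter, blade 20 mm wide (too wide for this lock). Origin and axes as for square_key. Stands in the other slot of the rest; the two may be either way round.
- key_rest: Fixed light wooden block 56 (x) x 150 (y) x 36 mm high, origin at the centre of its underside. Two slots in its top at y = +40 and -40 mm, long side along y, 33 mm deep. The keys stand 43 mm out of it.
- cash_box: Fixed grey steel box 150 (x) x 200 (y) x 90 mm high, origin at the centre of its underside, front (small bolt in guides) towards -x. On the lid: a low handle bar along y, 90 mm long, at x = +40 mm, top 101 mm above the bench, and at x = -25 mm the square 48 mm steel face plate of the lock. Box and rest may each be left or right.
- lock_mouth (a point): Centre of the lock's slot, on top of the face plate, 90 mm above the bench; box axes. Slot 17 mm (y) x 6.5 (x), bevelled, in a 5 mm plate; plug slot below 16 x 5.6 mm. Sticky pins: the key hangs with its tip about 14 mm below this point; straight on takes about 35 N, but rocked +-0.12 rad about z some 15 N. Home: collar on the plate, tip 28 mm below this point. Only then it turns.
- lock_plug (a joint): Angle of the lock's plug, rad: 0 at rest (slot along y), grows clockwise seen from above to its stop at 1.57. A spring drives it back to 0 (0.03 N m at 0, 0.09 N m at the stop). The blade has up to about 0.15 rad of play in it, so the key must turn somewhat further than the plug.
- driver: Screwdriver with a red handle, 26 x 196 x 26 mm, lying on the bench; bystander. Origin at the centre of its underside.
- cleaner_bottle: Small white bottle with a blue cap, 50 mm diameter, 96 mm tall; bystander. Origin at the centre of its underside.
- white_carton: Small white carton with a brown tape strip, 73 x 108 x 52 mm; bystander. Origin at the centre of its underside.
Not all that is in view belongs to the job. Leave any blue or orange look-alike of the square_key alone.

How it is judged:
By the outcome, as a careful person would: the job done as asked, in the order asked, and still so for the second after the job is handed in, while the arm keeps its last pose, push and grip.
It also fails if it takes over 48 s, if anything falls off the work surface, if the arm or the gripper's body presses on something with over 40 N, if the wrist force passes 120 N, or if a joint passes its speed limit or range.

## Working session

There is one attempt and no reset: what is moved stays moved. The work goes in short steps, Python scripts to look and compute and a tool call to move; the robot and the scene stay as the last step left them, time stands still between calls to the robot, and variables do not carry over. Pictures are saved under pics/ and viewed, at most 10 in all, crops included, and the job is handed in when it is done.

Besides the shell and the picture viewer there is one more tool, called after "Emit:" as a command line: name --argument value ..., lists and objects as JSON in quotes. jog_arm: Moves the arm, as the interface text tells. Its arguments: {"type":"object","properties":{"targets":{"type":"array","items":{"type":"object","properties":{"turn":{"type":"array","items":{"type":"number"}},"slide":{"type":"array","items":{"type":"number"}},"claw":{"type":"number"}}}}},"required":["targets"]}

```bash
mkdir -p pics; cat > h.py <<'E'
from cell import *
import numpy as np, cv2
def ray(c,px):
    u=np.array([(px[0]-c["mtx"][0][2])/c["mtx"][0][0],(px[1]-c["mtx"][1][2])/c["mtx"][1][1]]);s=u.copy()
    for _ in range(20): s=u/(1+c["k1"]*(s@s))
    R=np.array(c["R"]);o=-R.T@np.array(c["t"]);d=R.T@np.array([s[0],s[1],1]);return o,d
def atz(c,px,z):
    o,d=ray(c,px);return o+d*(z-o[2])/d[2]
def proj(c,X):
    p=np.array(c["R"])@np.array(X)+np.array(c["t"]);s=p[:2]/p[2];s=s*(1+c["k1"]*(s@s))
    return [c["mtx"][0][0]*s[0]+c["mtx"][0][2],c["mtx"][1][1]*s[1]+c["mtx"][1][2]]
E
python3 - <<'E'
from h import *
np.set_printoptions(precision=1,suppress=True)
Z=dict(square_key=60,round_key=60,key_rest=30,cash_box=90,lock_mouth=90,driver=13,cleaner_bottle=60,white_carton=40)
for n in("top","scene"):
    c=read_camera(n);cv2.imwrite(f"pics/{n}0.png",c["frame"])
    for k,z in Z.items():
        for d in look_for(k,n)[:3]: print(n,k,round(d["conf"],2),d["xy"],atz(c,d["xy"],z))
    print(-np.array(c["R"]).T@c["t"])
print(state())
E
```

```text
top square_key 0.62 [318.7, 212.8] [592.9  86.9  60. ]
top square_key 0.56 [323.5, 247.0] [495.6  75.4  60. ]
top round_key 0.41 [296.7, 253.5] [479.1 150.7  60. ]
top key_rest 0.79 [312.1, 245.4] [503.  107.5  30. ]
top cash_box 0.67 [421.1, 248.9] [ 482.2 -192.4   90. ]
top lock_mouth 0.82 [422.0, 247.0] [ 487.3 -195.2   90. ]
top driver 0.69 [234.8, 241.9] [518.8 333.2  13. ]
top cleaner_bottle 0.88 [305.2, 160.7] [746.9 123.1  60. ]
top white_carton 0.63 [351.4, 150.1] [783.  -14.7  40. ]
top white_carton 0.37 [421.5, 249.1] [ 484.5 -206.3   40. ]
[ 416.9   96.9 1223.1]
scene square_key 0.77 [305.2, 265.9] [471.1 -22.2  60. ]
scene square_key 0.58 [312.0, 213.7] [589.1  70.2  60. ]
scene square_key 0.57 [218.7, 190.0] [483.  286.8  60. ]
scene round_key 0.49 [252.9, 224.9] [468.2 143.6  60. ]
scene key_rest 0.55 [269.8, 243.3] [474.   94.5  30. ]
scene cash_box 0.87 [370.7, 315.6] [ 461.6 -207.5   90. ]
scene lock_mouth 0.8 [370.8, 313.5] [ 465.3 -204.8   90. ]
scene driver 0.92 [217.7, 190.7] [504.  325.7  13. ]
scene cleaner_bottle 0.75 [338.1, 173.1] [735.5 117.7  60. ]
scene white_carton 0.8 [386.9, 197.4] [773.2 -14.2  40. ]
scene white_carton 0.28 [281.0, 236.8] [500.2  84.   40. ]
[  33.  -435.8  928.1]
{'t': 0.9, 'joints': array([ 1.1,  0.5,  1.6,  0. ,  1.1, -0.1]), 'qvel': array([ 0., -0.,  0., -0.,  0.,  0.]), 'tau': array([ -0. , -61.2, -25.8,   0.1,   0. ,   0. ]), 'eef_pos': array([250.7, 572.5, 214.7]), 'tcp_rot': array([ 3.1, -0. ,  2.7]), 'ft_force': array([-0.5,  0. ,  0.1]), 'moment': array([-0., -0.,  0.]), 'grip_force': 0.0, 'opening': 0.997611787967943}
```

View pics/top0.png

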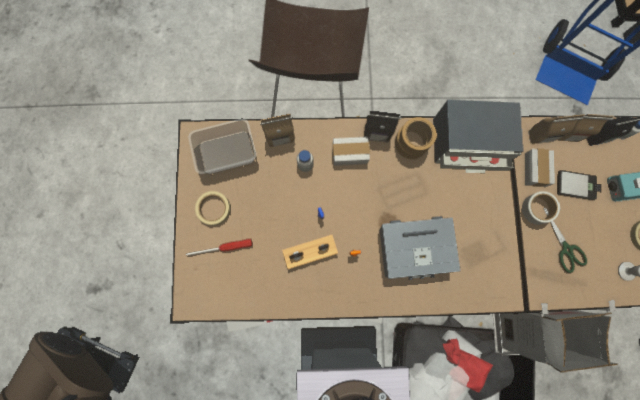

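View pics/scene0.png

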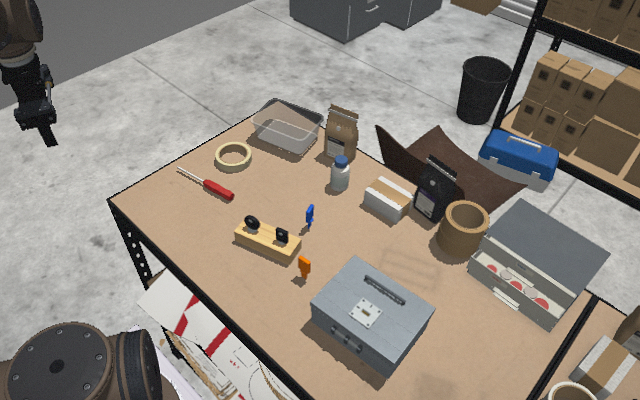

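Top view: the rest is at (311,252), with the square key in its right slot at (323,247) and the round key at (296,256). The box is at (420,248). The blue (321,213) and orange (355,253) look-alikes are loose. I'm moving above the square key now.

Emit:
jog_arm --targets '[{"turn": [0, 0, -4.7], "slide": [24, -49, 0], "claw": 100}, {"turn": [0, 0, -4.7], "slide": [24, -49, 0], "claw": 100}, {"turn": [0, 0, -4.7], "slide": [24, -49, 0], "claw": 100}, {"turn": [0, 0, -4.7], "slide": [24, -49, 0], "claw": 100}, {"turn": [0, 0, -4.7], "slide": [24, -49, 0], "claw": 100}]'

```text
t: 1.52
eef_pos: [371.3, 326.0, 214.9]
tcp_rot: [3.141, 0.0, 2.316]
ft_force: [1.2, -0.2, -0.1]
opening: 1.0
grip_force: 0.0
```

Emit:
jog_arm --targets '[{"turn": [0, 0, -4.7], "slide": [24, -49, 0], "claw": 60}, {"turn": [0, 0, -4.7], "slide": [24, -49, 0], "claw": 60}, {"turn": [0, 0, -4.7], "slide": [24, -49, 0], "claw": 60}, {"turn": [0, 0, -4.7], "slide": [24, -49, 0], "claw": 60}, {"turn": [0, 0, -4.7], "slide": [24, -49, 0], "claw": 60}]'

```text
t: 2.15
eef_pos: [491.4, 80.8, 214.9]
tcp_rot: [3.141, 0.0, 1.906]
ft_force: [1.0, 1.3, -0.4]
opening: 0.605
grip_force: 0.0
```

```bash
python3 - <<'E'
from h import *
np.set_printoptions(precision=3,suppress=True)
c=read_camera("wrist");cv2.imwrite("pics/w1.png",c["frame"])
s=state();print(s["t"],s["eef_pos"],s["tcp_rot"],s["joints"])
for k,z in dict(square_key=74,round_key=74,key_rest=36).items():
    for d in look_for(k,"wrist")[:3]: print(k,round(d["conf"],2),d["xy"],atz(c,d["xy"],z))
print(-np.array(c["R"]).T@c["t"])
E
```

```text
2.2 [493.963  76.486 214.824] [3.14  0.002 1.9  ] [ 0.022  0.313  1.86  -0.002  0.967 -0.306]
square_key 0.88 [321.2, 197.5] [497.43   75.752  74.   ]
square_key 0.67 [286.7, 244.2] [477.352   5.861  74.   ]
square_key 0.63 [394.3, 210.7] [584.103  88.881  74.   ]
round_key 0.74 [288.6, 324.8] [ 515.332 -108.11    74.   ]
round_key 0.63 [323.2, 127.9] [473.538 150.141  74.   ]
key_rest 0.7 [322.3, 157.1] [485.282 115.367  36.   ]
[465.208 159.418 384.162]
```

View pics/w1.png

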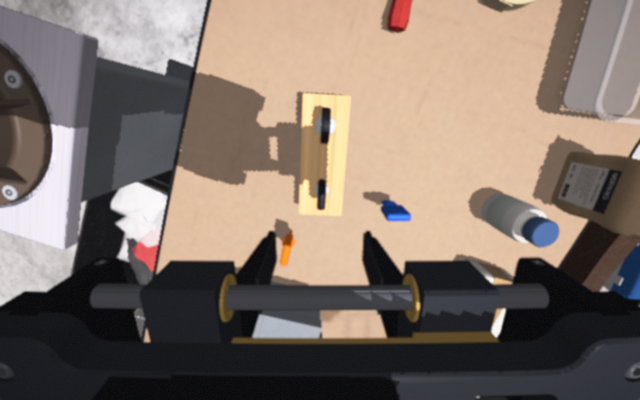

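Wrist view: the square key's head is at (321,193), the round key's at (325,125), and orange and blue are clear of the finger paths. Next I need the rest's yaw and the key's centre.

```bash
python3 - <<'E'
from h import *
np.set_printoptions(precision=3,suppress=True)
c=read_camera("wrist");f=c["frame"]
h=cv2.cvtColor(f,cv2.COLOR_BGR2HSV)
print(h[150,310],h[150,400],h[193,321])
def wp(m,z):
    ys,xs=np.nonzero(m);return np.array([atz(c,p,z)[:2] for p in zip(xs,ys)],np.float32)
roi=np.zeros(f.shape[:2],np.uint8);roi[85:225,290:358]=1
m=((h[...,1].astype(int)>h[150,400][1]+15)|(h[...,2]>h[150,400][2]+25)).astype(np.uint8)*roi
m=cv2.morphologyEx(m,cv2.MORPH_OPEN,np.ones((3,3)))
n,l,st,_=cv2.connectedComponentsWithStats(m);i=1+np.argmax(st[1:,4]);print(st[i])
r=cv2.minAreaRect(wp(l==i,36));print("rest",r)
k=((h[...,2]<70)*roi);k[:170]=0;k[225:]=0
cv2.imwrite("pics/crop.png",cv2.resize(np.hstack([f[80:230,280:370],cv2.merge([m*200]*3)[80:230,280:370],cv2.merge([k.astype(np.uint8)*200]*3)[80:230,280:370]]),None,fx=2.9,fy=2.9,interpolation=0))
n,l,st,_=cv2.connectedComponentsWithStats(k.astype(np.uint8));i=1+np.argmax(st[1:,4]);print(st[i])
print("key@74",cv2.minAreaRect(wp(l==i,74)),"@60",cv2.minAreaRect(wp(l==i,60)))
E
```

```text
[ 16 111 161] [ 14  69 225] [126  39  33]
[ 298   94   52  122 4780]
rest ((484.9029541015625, 115.07133483886719), (57.70137405395508, 149.86126708984375), 16.290430068969727)
[318 181   7  28 143]
key@74 ((495.37109375, 79.96211242675781), (6.921311378479004, 32.299217224121094), 19.31538200378418) @60 ((496.7561950683594, 76.32804870605469), (7.234053134918213, 33.75865936279297), 19.315383911132812)
```

View pics/crop.png

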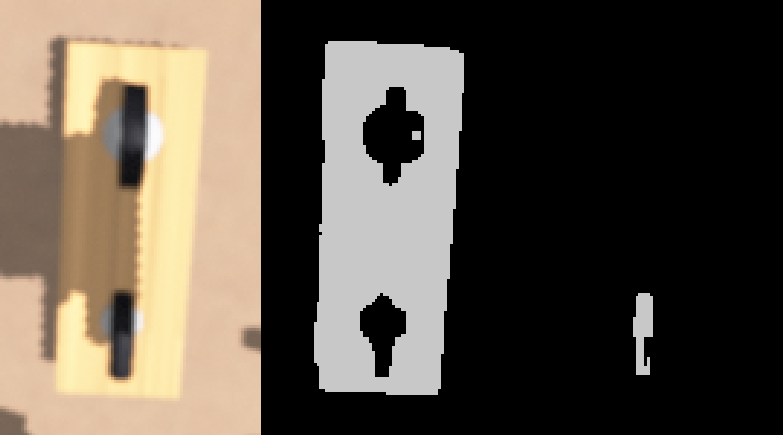

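Emit:
jog_arm --targets '[{"turn": [0, 0, -2.3], "slide": [2, 0, -30], "claw": 45}, {"turn": [0, 0, 0], "slide": [0, 0, -50], "claw": 45}, {"turn": [0, 0, 0], "slide": [0, 0, -50], "claw": 45}, {"turn": [0, 0, 0], "slide": [0, 0, -25], "claw": 45}, {"turn": [0, 0, 0], "slide": [0, 0, -15], "claw": 45}]'

```text
t: 3.02
eef_pos: [492.0, 83.7, 43.6]
tcp_rot: [-3.14, -0.0, 1.871]
ft_force: [0.2, 0.3, 0.3]
opening: 0.447
grip_force: 0.0
```

Emit:
jog_arm --targets '[{"turn": [0, 0, 0], "slide": [0, 0, 0], "claw": 30}, {"turn": [0, 0, 0], "slide": [0, 0, 0], "claw": 20}]'

```text
t: 3.28
eef_pos: [493.1, 82.9, 45.6]
tcp_rot: [3.14, 0.0, 1.869]
ft_force: [0.6, -0.3, 0.3]
opening: 0.297
grip_force: 0.0
```

```bash
python3 - <<'E'
from h import *
np.set_printoptions(precision=3,suppress=True)
c=read_camera("wrist");f=c["frame"];s=state();print(s["eef_pos"],s["tcp_rot"],s["opening"])
R=np.array(c["R"]);print(-R.T@c["t"])
for d in look_for("square_key","wrist")[:3]: print(d["xy"],atz(c,d["xy"],79))
for X in ([496.4,76.5,79],s["eef_pos"]):print(proj(c,X))
cv2.imwrite("pics/w2.png",f)
E
```

```text
[493.216  82.738  45.704] [3.14  0.    1.869] 0.2553950660237162
[469.722 162.457 214.851]
[454.0, 272.9] [566.584 105.317  79.   ]
[318.6, 259.1] [491.624  91.561  79.   ]
[np.float64(318.82935186223966), np.float64(284.20328337839265)]
[np.float64(316.9693627438493), np.float64(246.67547675970795)]
```

View pics/w2.png

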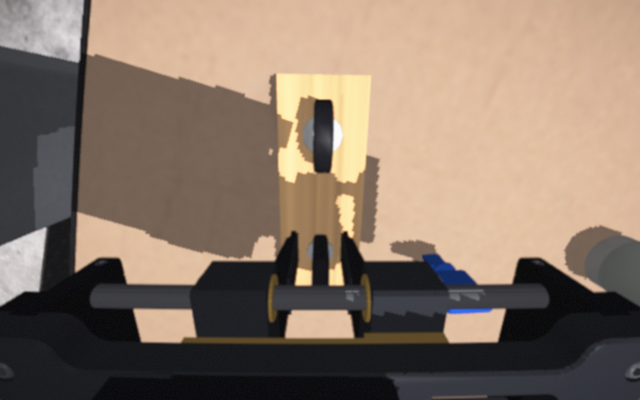

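```bash
python3 - <<'E'
from h import *
np.set_printoptions(precision=1,suppress=True)
c=read_camera("wrist")
u=np.array([-np.sin(.288),np.cos(.288)])
a=atz(c,(320,236),39)[:2];print("collar",a-9.5*u)
b=atz(c,(323.5,74),36)[:2];print("rest", b-115*u, b)
l,r=atz(c,(277,74),36),atz(c,(371,74),36);print(l,r,np.arctan2(*(r-l)[1::-1]))
E
```

```text
collar [496.5  78.6]
rest [498.1  76.1] [465.5 186.4]
[439.2 178.3  36. ] [492.3 194.8  36. ] 0.2998518265486132
```

Emit:
jog_arm --targets '[{"turn": [0, 0, 0], "slide": [2.5, -6, 0], "claw": 25}, {"turn": [0, 0, 0], "slide": [0, 0, 0], "claw": 0}, {"turn": [0, 0, 0], "slide": [0, 0, 0], "claw": 0}, {"turn": [0, 0, 0], "slide": [0, 0, 0], "claw": 0}, {"turn": [0, 0, 0], "slide": [0, 0, 0], "claw": 0}]'

```text
t: 4.05
eef_pos: [495.3, 76.5, 44.7]
tcp_rot: [3.141, 0.0, 1.868]
ft_force: [0.8, -1.6, 0.9]
opening: 0.104
grip_force: 30.0
```

Emit:
jog_arm --targets '[{"turn": [0, 0, 0], "slide": [0, 0, 0], "claw": 0}, {"turn": [0, 0, 0], "slide": [0, 0, 0], "claw": 0}]'

```text
t: 4.3
eef_pos: [495.3, 76.5, 44.7]
tcp_rot: [3.141, 0.0, 1.868]
ft_force: [0.3, -1.3, 1.8]
opening: 0.105
grip_force: 30.0
```

Emit:
jog_arm --targets '[{"turn": [0, 0, 0], "slide": [0, 0, 10], "claw": 0}, {"turn": [0, 0, 0], "slide": [0, 0, 30], "claw": 0}, {"turn": [0, 0, 0], "slide": [0, 0, 50], "claw": 0}, {"turn": [0, 0, 0], "slide": [0, 0, 50], "claw": 0}, {"turn": [0, 0, 0], "slide": [0, 0, 15], "claw": 0}]'

```text
t: 4.92
eef_pos: [495.6, 76.7, 202.8]
tcp_rot: [3.138, 0.001, 1.868]
ft_force: [0.1, -0.4, -0.2]
opening: 0.108
grip_force: 30.0
```

Emit:
jog_arm --targets '[{"turn": [0, 0, -2], "slide": [-4, -58, 0], "claw": 0}, {"turn": [0, 0, -2], "slide": [-4, -58, 0], "claw": 0}, {"turn": [0, 0, -2], "slide": [-4, -58, 0], "claw": 0}, {"turn": [0, 0, -2], "slide": [-4, -58, 0], "claw": 0}, {"turn": [0, 0, -2], "slide": [-4, -58, 0], "claw": 0}]'

```text
t: 5.55
eef_pos: [474.3, -215.0, 199.1]
tcp_rot: [-3.141, -0.001, 1.693]
ft_force: [0.7, -0.0, -0.1]
opening: 0.107
grip_force: 30.0
```

Emit:
jog_arm --targets '[{"turn": [0, 0, 0], "slide": [0, -40, 0], "claw": 0}, {"turn": [0, 0, 0], "slide": [0, 0, 0], "claw": 0}, {"turn": [0, 0, 0], "slide": [0, 0, 0], "claw": 0}]'

```text
t: 5.92
eef_pos: [474.8, -252.6, 199.1]
tcp_rot: [-3.141, -0.001, 1.694]
ft_force: [0.1, 0.3, -0.9]
opening: 0.106
grip_force: 30.0
```

```bash
python3 - <<'E'
from h import *
np.set_printoptions(precision=3,suppress=True)
c=read_camera("wrist");f=c["frame"];s=state();print(s["t"],s["eef_pos"],s["tcp_rot"],s["opening"],s["ft_force"])
for d in look_for("lock_mouth","wrist")[:3]: print(d,atz(c,d["xy"],90))
print(proj(c,s["eef_pos"]))
cv2.imwrite("pics/w3.png",f)
E
```

```text
5.975 [ 474.96  -252.307  199.317] [-3.141 -0.001  1.695] 0.10091062313047629 [0.245 0.573 0.584]
{'xy': [338.9, 126.0], 'conf': 0.63} [ 485.885 -175.865   90.   ]
[np.float64(317.24805051303383), np.float64(246.497069132673)]
```

View pics/w3.png

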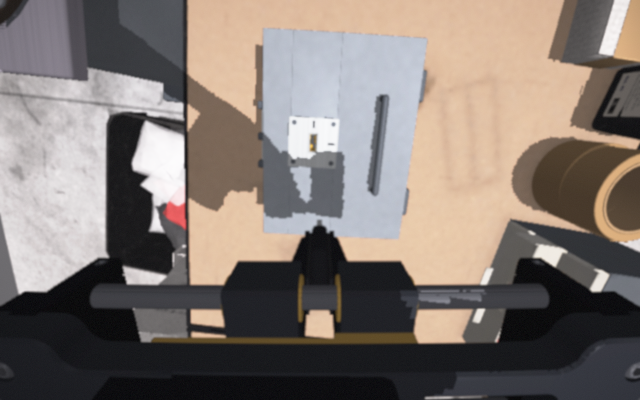

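The face plate spans about (290–340, 117–167), with the slot at (313,143). The key is in grip at (320,230).

```bash
python3 - <<'E'
from h import *
np.set_printoptions(precision=3,suppress=True)
c=read_camera("wrist");f=c["frame"]
C=[atz(c,p,90)[:2] for p in ((264,29),(426,38),(399,238),(263,236))];print("lid",C)
A=np.array(C);ctr=A.mean(0);print(ctr)
for i in range(4): d=A[(i+1)%4]-A[i];print(np.linalg.norm(d),np.degrees(np.arctan2(d[1],d[0])))
P=np.array([atz(c,p,90)[:2] for p in ((290,117),(340,118),(339,167),(289,166))]);print("plate",P,P.mean(0))
print("slot",atz(c,(313,143),90))
g=cv2.resize(f[105:255,250:400],None,fx=4,fy=4,interpolation=cv2.INTER_CUBIC);cv2.imwrite("pics/w4.png",g)
E
```

```text
lid [array([ 408.172, -100.817]), array([552.834, -89.405]), array([ 568.618, -284.049]), array([ 421.161, -300.213])]
[ 487.696 -193.621]
145.11145932389252 4.510602073163611
195.2831297485386 -85.364116800045
148.3401977063914 -173.744318262825
199.8187092755329 93.72693763846509
plate [[ 438.51  -173.081]
 [ 486.235 -168.002]
 [ 492.166 -215.082]
 [ 442.069 -220.373]] [ 464.745 -194.134]
slot [ 463.336 -194.736   90.   ]
```

View pics/w4.png

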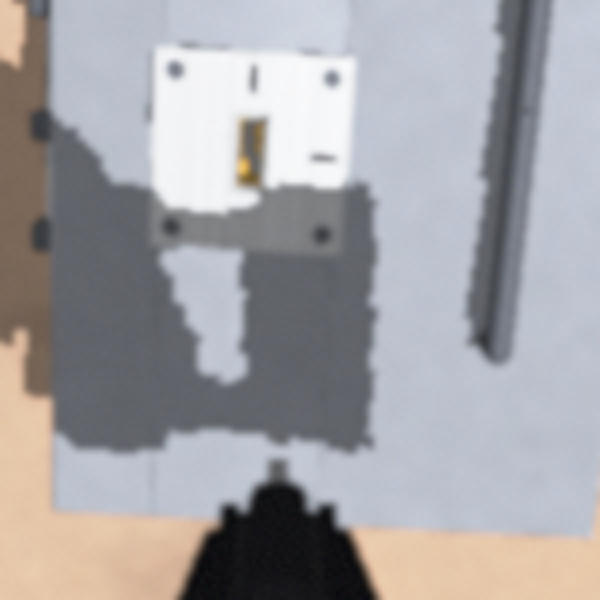

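```bash
python3 - <<'E'
from h import *
np.set_printoptions(precision=2,suppress=True)
c=read_camera("wrist");s=state();e=s["eef_pos"];print(e)
y=s["tcp_rot"][2]-np.pi/2;u=np.array([-np.sin(y),np.cos(y),0]);v=np.array([np.cos(y),np.sin(y),0])
tip=e+[0,0,-37]
print("blade bottom corners",[np.round(proj(c,tip+a*7*u+b*2*v),1) for a in(1,-1) for b in(1,-1)])
print("blade top",[np.round(proj(c,tip+[0,0,20]+a*7*u+b*2*v),1) for a in(1,) for b in(1,-1)])
q=[atz(c,(250+x/4,105+y/4),90)[:2] for x,y in((176,69),(332,78),(322,234),(171,226))]
for i in range(4): d=q[(i+1)%4]-q[i];print(np.linalg.norm(d),np.degrees(np.arctan2(d[1],d[0])))
print(np.mean(q,0))
E
```

```text
[ 475.34 -252.35  199.72]
blade bottom corners [array([319.8, 217.9]), array([314.8, 217.9]), array([319.8, 234.3]), array([314.8, 234.3])]
blade top [array([319.9, 227.6]), array([314.4, 227.6])]
37.70163127918813 3.9917903515933766
37.93283003552247 -85.78800442383205
37.92604660488737 -175.85426074748742
38.03453482216476 93.87354982530324
[ 463.08 -195.16]
```

Emit:
jog_arm --targets '[{"turn": [0, 0, -1.8], "slide": [-6, 30, 0], "claw": 0}, {"turn": [0, 0, 0], "slide": [-5.5, 27.7, 0], "claw": 0}, {"turn": [0, 0, 0], "slide": [0, 0, -35], "claw": 0}, {"turn": [0, 0, 0], "slide": [0, 0, -15], "claw": 0}, {"turn": [0, 0, 0], "slide": [0, 0, -10], "claw": 0}]'

```text
t: 6.75
eef_pos: [463.9, -195.6, 139.2]
tcp_rot: [-3.141, -0.0, 1.663]
ft_force: [0.9, 0.6, -0.3]
opening: 0.101
grip_force: 30.0
```

Emit:
jog_arm --targets '[{"turn": [0, 0, 0], "slide": [0, 0, 0], "claw": 0}, {"turn": [0, 0, 0], "slide": [0, 0, 0], "claw": 0}]'

```text
t: 7.0
eef_pos: [464.0, -196.1, 140.2]
tcp_rot: [3.141, 0.0, 1.662]
ft_force: [-0.4, -0.3, -0.2]
opening: 0.105
grip_force: 30.0
```

```bash
python3 - <<'E'
from h import *
np.set_printoptions(precision=2,suppress=True)
c=read_camera("wrist");s=state();e=s["eef_pos"];print(s["t"],e,s["tcp_rot"],s["ft_force"])
print("expected tip",proj(c,e+[0,0,-37]),"slot",proj(c,[463.3,-194.7,90]))
cv2.imwrite("pics/w5.png",cv2.resize(c["frame"][170:270,250:390],None,fx=5,fy=5,interpolation=cv2.INTER_CUBIC))
E
```

```text
7.05 [ 464.01 -196.06  140.26] [3.14 0.   1.66] [ 0.01 -0.77  0.3 ]
expected tip [np.float64(317.185702336768), np.float64(226.03581739877617)] slot [np.float64(316.57241690588194), np.float64(218.52440400409785)]
```

View pics/w5.png

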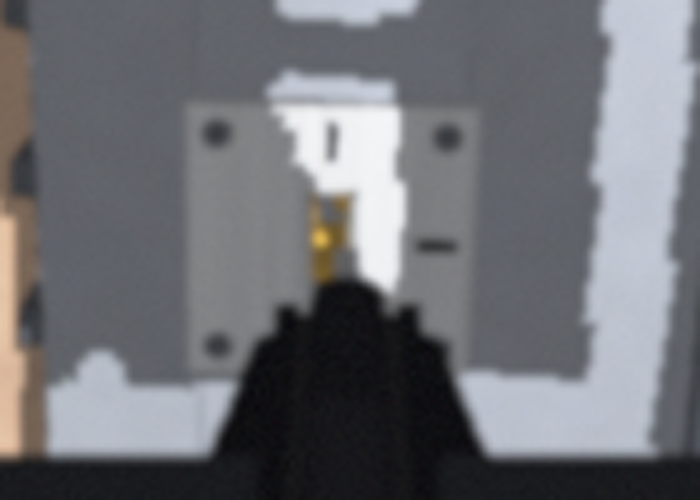

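The plate is centred at px (316.5,218.3). The blade tip sits about 2.5 px too far right and 2.5 px too low, so I'm correcting that along with the yaw and checking from just above.

Emit:
jog_arm --targets '[{"turn": [0, 0, -1.3], "slide": [-2.4, 2.2, 0], "claw": 0}, {"turn": [0, 0, 0], "slide": [0, 0, -9], "claw": 0}, {"turn": [0, 0, 0], "slide": [0, 0, 0], "claw": 0}, {"turn": [0, 0, 0], "slide": [0, 0, 0], "claw": 0}]'

```text
t: 7.55
eef_pos: [461.3, -193.6, 130.5]
tcp_rot: [-3.141, -0.0, 1.64]
ft_force: [-0.1, -1.0, 0.0]
opening: 0.109
grip_force: 30.0
```

```bash
python3 - <<'E'
from h import *
np.set_printoptions(precision=2,suppress=True)
c=read_camera("wrist");s=state();e=s["eef_pos"];print(s["t"],e,s["tcp_rot"],s["ft_force"])
print("expected tip",proj(c,e+[0,0,-37]),"slot",proj(c,[463.3,-194.7,90]))
cv2.imwrite("pics/w6.png",cv2.resize(c["frame"][180:260,270:380],None,fx=7,fy=7,interpolation=cv2.INTER_CUBIC))
E
```

```text
7.6 [ 461.38 -193.61  130.65] [ 3.14 -0.    1.64] [ 0.76 -0.41  0.03]
expected tip [np.float64(317.28258135286), np.float64(226.15983945510663)] slot [np.float64(319.5827042189385), np.float64(225.87513838701028)]
```

View pics/w6.png

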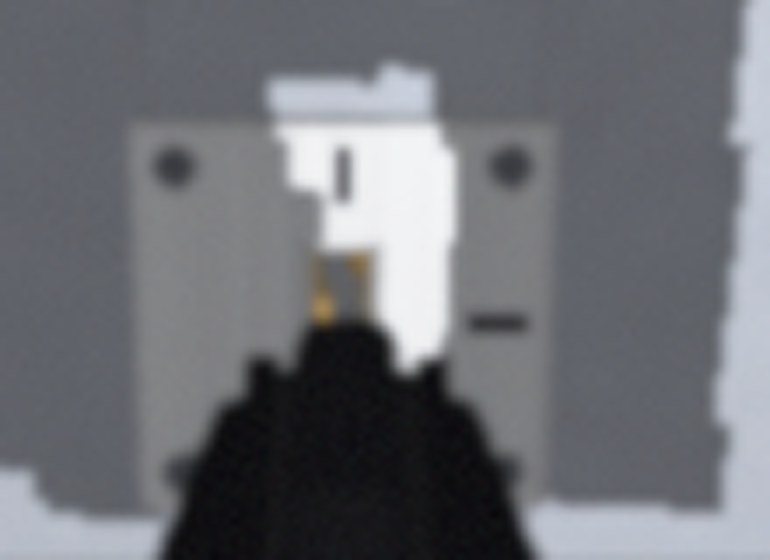

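The blade is centred in the slot, with equal gold margins at (320,300) and (363,290), and the yaw is level. Lowering it now while watching the force.

Emit:
jog_arm --targets '[{"turn": [0, 0, 0], "slide": [0, 0, -4], "claw": 0}, {"turn": [0, 0, 0], "slide": [0, 0, -3], "claw": 0}, {"turn": [0, 0, 0], "slide": [0, 0, -2], "claw": 0}]'

```text
t: 7.98
eef_pos: [461.3, -193.5, 121.4]
tcp_rot: [-3.141, -0.0, 1.64]
ft_force: [-0.5, -0.9, -0.5]
opening: 0.106
grip_force: 30.0
```

Emit:
jog_arm --targets '[{"turn": [0, 0, 0], "slide": [0, 0, -3], "claw": 0}, {"turn": [0, 0, 0], "slide": [0, 0, -3], "claw": 0}, {"turn": [0, 0, 0], "slide": [0, 0, -2], "claw": 0}]'

```text
t: 8.35
eef_pos: [461.3, -193.6, 113.4]
tcp_rot: [-3.142, -0.0, 1.64]
ft_force: [0.9, 1.4, -0.2]
opening: 0.101
grip_force: 30.0
```

Emit:
jog_arm --targets '[{"turn": [0, 0, 6.5], "slide": [0, 0, -1], "claw": 0}, {"turn": [0, 0, -6.5], "slide": [0, 0, -1], "claw": 0}, {"turn": [0, 0, -6.5], "slide": [0, 0, -1], "claw": 0}, {"turn": [0, 0, 6.5], "slide": [0, 0, -1], "claw": 0}, {"turn": [0, 0, 6.5], "slide": [0, 0, -1], "claw": 0}]'

```text
t: 8.98
eef_pos: [461.1, -193.6, 109.3]
tcp_rot: [-3.142, 0.0, 1.757]
ft_force: [-3.5, -0.2, 9.4]
opening: 0.104
grip_force: 30.0
```

Emit:
jog_arm --targets '[{"turn": [0, 0, -6.5], "slide": [0, 0, -1], "claw": 0}, {"turn": [0, 0, -6.5], "slide": [0, 0, -1], "claw": 0}, {"turn": [0, 0, 6.5], "slide": [0, 0, -1], "claw": 0}, {"turn": [0, 0, 6.5], "slide": [0, 0, -1], "claw": 0}, {"turn": [0, 0, -6.5], "slide": [0, 0, -1], "claw": 0}]'

```text
t: 9.6
eef_pos: [461.1, -193.8, 104.0]
tcp_rot: [-3.142, 0.001, 1.64]
ft_force: [-2.9, -1.2, 6.4]
opening: 0.108
grip_force: 30.0
```

Emit:
jog_arm --targets '[{"turn": [0, 0, -6.5], "slide": [0, 0, -1], "claw": 0}, {"turn": [0, 0, 6.5], "slide": [0, 0, -1], "claw": 0}, {"turn": [0, 0, 6.5], "slide": [0, 0, -1], "claw": 0}, {"turn": [0, 0, -6.5], "slide": [0, 0, -1], "claw": 0}]'

```text
t: 10.1
eef_pos: [461.1, -193.6, 99.9]
tcp_rot: [-3.141, 0.0, 1.64]
ft_force: [-1.3, -1.3, 4.3]
opening: 0.102
grip_force: 30.0
```

Emit:
jog_arm --targets '[{"turn": [0, 0, 0], "slide": [0, 0, -1], "claw": 0}]'

```text
t: 10.22
eef_pos: [461.1, -193.6, 98.8]
tcp_rot: [-3.141, 0.0, 1.64]
ft_force: [-2.7, -0.3, 5.5]
opening: 0.104
grip_force: 30.0
```

Emit:
jog_arm --targets '[{"turn": [0, 0, 0], "slide": [0, 0, -1], "claw": 0}]'

```text
t: 10.35
eef_pos: [461.2, -193.6, 98.6]
tcp_rot: [3.142, 0.0, 1.642]
ft_force: [-8.6, 1.5, 29.4]
opening: 0.104
grip_force: 30.0
```

```bash
python3 - <<'E'
from h import *
np.set_printoptions(precision=2,suppress=True)
c=read_camera("wrist");s=state();e=s["eef_pos"];print(s["t"],e,s["tcp_rot"],s["ft_force"],s["moment"])
print("collar far edge if home",proj(c,[e[0],e[1]+9.5,93]),proj(c,[e[0],e[1]+9.5,90]))
cv2.imwrite("pics/w7.png",cv2.resize(c["frame"][180:260,270:380],None,fx=7,fy=7,interpolation=cv2.INTER_CUBIC))
E
```

```text
10.4 [ 461.15 -193.59   98.62] [3.14 0.   1.64] [-5.66  0.56 17.16] [ 0.08  1.31 -0.01]
collar far edge if home [np.float64(317.89183272576076), np.float64(230.46479126852518)] [np.float64(317.90725509033507), np.float64(228.76142987025705)]
```

View pics/w7.png

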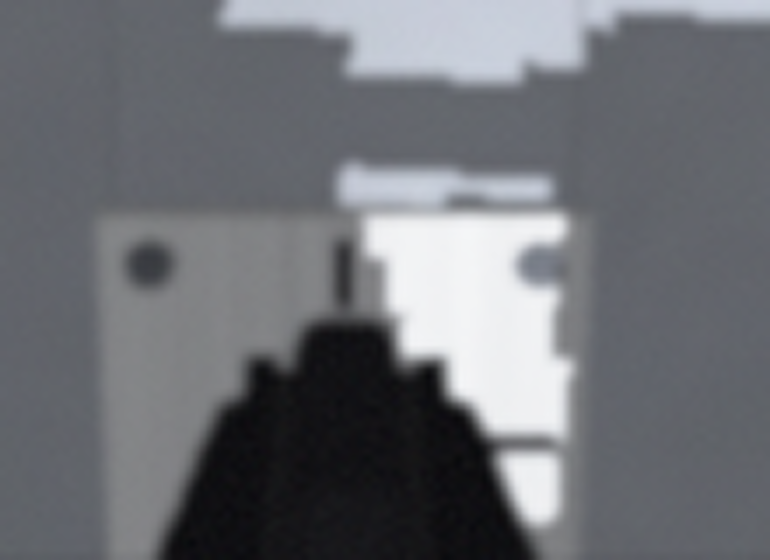

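Contact came sharply at TCP z 98.7, which matches the expected home height, so the key hasn't slipped in the grip. Turning clockwise.

Emit:
jog_arm --targets '[{"turn": [0, 0, -8], "slide": [0, 0, 0], "claw": 0}, {"turn": [0, 0, -8], "slide": [0, 0, 0], "claw": 0}, {"turn": [0, 0, -8], "slide": [0, 0, 0], "claw": 0}]'

```text
t: 10.78
eef_pos: [461.6, -193.7, 98.6]
tcp_rot: [3.14, 0.0, 1.219]
ft_force: [-2.5, 3.1, 15.8]
opening: 0.105
grip_force: 30.0
```

```bash
python3 - <<'E'
from h import *
s=state();print(s["t"],s["eef_pos"].round(1),s["tcp_rot"].round(3),s["ft_force"].round(1),s["moment"].round(3),s["joints"].round(2))
E
```

```text
10.775 [ 461.6 -193.7   98.6] [3.14  0.    1.219] [-2.5  3.1 15.8] [0.391 0.655 0.114] [-0.53  0.48  1.98 -0.    0.68 -0.18]
```

Emit:
jog_arm --targets '[{"turn": [0, 0, -8], "slide": [0, 0, 0], "claw": 0}, {"turn": [0, 0, -8], "slide": [0, 0, 0], "claw": 0}, {"turn": [0, 0, -8], "slide": [0, 0, 0], "claw": 0}, {"turn": [0, 0, -8], "slide": [0, 0, 0], "claw": 0}]'

```text
t: 11.28
eef_pos: [461.9, -194.1, 98.6]
tcp_rot: [3.139, -0.0, 0.66]
ft_force: [-2.2, -0.8, 14.3]
opening: 0.104
grip_force: 30.0
```

Emit:
jog_arm --targets '[{"turn": [0, 0, -8], "slide": [0, 0, 0], "claw": 0}, {"turn": [0, 0, -8], "slide": [0, 0, 0], "claw": 0}, {"turn": [0, 0, -8], "slide": [0, 0, 0], "claw": 0}]'

```text
t: 11.65
eef_pos: [462.0, -194.4, 98.6]
tcp_rot: [3.139, -0.002, 0.241]
ft_force: [-2.2, -3.1, 14.0]
opening: 0.105
grip_force: 30.0
```

```bash
python3 - <<'E'
from h import *
s=state();print(s["t"],s["eef_pos"].round(1),s["tcp_rot"].round(3),s["ft_force"].round(1),s["moment"].round(3),s["joints"].round(2))
E
```

```text
11.65 [ 462.  -194.4   98.6] [ 3.139e+00 -2.000e-03  2.410e-01] [-2.2 -3.1 14. ] [-0.88   0.694  0.102] [-0.53  0.48  1.98 -0.    0.68  0.8 ]
```

Emit:
jog_arm --targets '[{"turn": [0, 0, -8], "slide": [0, 0, 0], "claw": 0}, {"turn": [0, 0, -6], "slide": [0, 0, 0], "claw": 0}, {"turn": [0, 0, -4], "slide": [0, 0, 0], "claw": 0}, {"turn": [0, 0, 0], "slide": [0, 0, 0], "claw": 0}]'

```text
t: 12.15
eef_pos: [462.1, -194.7, 98.7]
tcp_rot: [3.139, -0.003, -0.069]
ft_force: [-3.4, -5.1, 12.5]
opening: 0.103
grip_force: 30.0
```

```bash
python3 - <<'E'
from h import *
s=state();print(s["t"],s["eef_pos"].round(1),s["tcp_rot"].round(3),s["ft_force"].round(1),s["moment"].round(3),s["joints"].round(2))
E
```

```text
12.15 [ 462.1 -194.7   98.7] [ 3.139e+00 -3.000e-03 -6.900e-02] [-3.4 -5.1 12.5] [-1.208  0.87   0.036] [-0.53  0.48  1.98 -0.    0.68  1.11]
```

Emit:
jog_arm --targets '[{"turn": [0, 0, -3], "slide": [0, 0, 0], "claw": 0}, {"turn": [0, 0, 0], "slide": [0, 0, 0], "claw": 0}]'

```text
t: 12.4
eef_pos: [462.1, -194.8, 98.7]
tcp_rot: [3.139, -0.003, -0.121]
ft_force: [-3.4, -6.2, 11.8]
opening: 0.105
grip_force: 30.0
```

```bash
cat > m.py <<'E'
from h import *
s=state();print(s["t"],s["eef_pos"].round(1),s["tcp_rot"].round(3),s["ft_force"].round(1),s["moment"].round(3))
E
python3 m.py
```

```text
12.4 [ 462.1 -194.8   98.7] [ 3.139e+00 -3.000e-03 -1.210e-01] [-3.4 -6.2 11.8] [-1.319  0.895  0.244]
```

Emit:
jog_arm --targets '[{"turn": [0, 0, -3], "slide": [0, 0, -0.2], "claw": 0}, {"turn": [0, 0, 0], "slide": [0, 0, 0], "claw": 0}]'

```text
t: 12.65
eef_pos: [462.1, -194.8, 98.7]
tcp_rot: [3.139, -0.003, -0.173]
ft_force: [-4.1, -5.4, 15.4]
opening: 0.108
grip_force: 30.1
```

```bash
python3 m.py
```

```text
12.65 [ 462.1 -194.8   98.7] [ 3.139e+00 -3.000e-03 -1.730e-01] [-4.1 -5.4 15.4] [-1.247  0.971  0.52 ]
```

Emit:
jog_arm --targets '[{"turn": [0, 0, 0], "slide": [0, 0, 0], "claw": 0}, {"turn": [0, 0, 0], "slide": [0, 0, 0], "claw": 0}, {"turn": [0, 0, 0], "slide": [0, 0, 0], "claw": 0}, {"turn": [0, 0, 0], "slide": [0, 0, 0], "claw": 0}]'

```text
t: 13.15
eef_pos: [462.1, -194.8, 98.6]
tcp_rot: [3.139, -0.003, -0.172]
ft_force: [-4.1, -6.7, 15.4]
opening: 0.104
grip_force: 30.1
```

```bash
python3 m.py
```

```text
13.15 [ 462.1 -194.8   98.6] [ 3.139e+00 -3.000e-03 -1.720e-01] [-4.1 -6.7 15.4] [-1.252  0.969  0.516]
```

The pose is steady: key home with 15 N down and held against the stop. Handing in.

```bash
python3 -c "
from cell import *
print(job_done())"
```

```text
the job is handed in; nothing more can be done
None
```

I handed the job in with the square-headed key gripped, pushed fully home and held turned clockwise against the lock's stop; I judged home and the stop from arm height, force and turning torque, not from a final picture.

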